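# Index the film-length stop

## Robot

A 6-joint arm with a two-finger parallel gripper is mounted at the origin on the work surface. World frame = base frame: x ahead of the robot, y to its left, z up, the work surface at z = 0. Lengths are in m, angles in rad, forces in N, time in s.
With the tool pointing down it reaches from about 0.35 to 0.85 m from the base axis. Payload 8.1 kg.
Tool frame: the origin (TCP) lies on the centre line of the jaws, within the pads' length; the fingertips stand robot.finger_overhang ahead of it and the grasp point (between the pads) lies 5 mm behind it (robot.finger_overhang is the distance from the TCP to the fingertips, in m); z points along the fingers, y is the direction in which the jaws open and shut (so a half turn about z gives the same grasp; the last joint's range is limited). The gripper opens to 93 mm and grips with 3 to 60 N. Pads are 15 mm wide; open, the fingers measure 128 mm over their backs; the gripper's body (75 mm by 188 mm) begins 65 mm behind the grasp point.
Start: joints at [1.216, 0.13, 1.488, -0, 1.523, -0.085], TCP at [0.16, 0.578, 0.233] pointing down, gripper open.
Joint ranges: [-2.96, 2.96], [-0.89, 2.26], [0.02, 2.5], [-1.34, 4.48], [0, 2.73], [-2.66, 2.66]. Speed limits (rad/s): [2.39, 2.39, 2.79, 3.14, 3.14, 3.14].

## Interface

Orientations are given as a rotation vector (axis times angle).
In Python, from plant import robot gives the robot as it stands. The module is installed in compiled form; this text tells all that it offers.
- The arm moves only by the tool carry_out, never from a script. Its argument "commands" is a list that holds one entry, the list of rows, each a list of 4 numbers: the shift along the tool's x, y, z in cm, then the turn about the tool's z in degrees. In form: [[[tx, ty, tz, roll], ...]]. A call has 1 to 20 rows; each row shifts and turns the commanded pose from where the row before left it, along the tool's axes as they then stand; what a row does not reach is not made up. A row lasts 1/12 s, in which the tool goes at most 41.7 mm and 7.16 degrees, less where a joint would pass 70% of its speed; a pose out of reach is approached as far as the arm can. A call is refused whole if a number of a shift passes 4.17 or a number of a turn 7.16, either way. A call with a gripper value outside its range is refused whole. "claw" is the finger opening in cm, from 0 to 9.3, set as the call begins (left out, the last holds). The fingers move at their own pace and stop on an object; "grip_force" is the grip in N (left out, the last holds). Time passes only in rows, so rows that do not move let the fingers close. It gives the time, the measured TCP pose, the force and the opening at its end, in the units of the state.
- robot.read_state(): the state, without advancing time (a new reading comes with each control period).
- robot.read_camera(name): name is "scene" or "top" or "wrist"; returns the picture (420x560x3 uint8, red, green, blue); there is no depth.
- robot.camera_params(name): a dict with "mtx" (3x3 intrinsics, pixels), "dist_coeffs" ([k1, k2, p1, p2, k3] as OpenCV has them; the pictures are not rectified), "R" (3x3) and "t" (3): a world point X has camera coordinates R X + t. Camera axes: x right, y down, z forward; pixel columns grow to the right and rows downward; lengths in m; the calibration is good to about 2 mm. A picture is of the moment at which its call begins: read the wrist's pose just before it. camera_params takes no time and is no camera call; for the wrist camera it gives the pose at the moment of the call.
- robot.close_job(): hands the job in, once; it reports no verdict.
The state is a dict: "t": time; "q": joint angles; "dq": joint speeds; "joint_torque": joint torques, N m; "tool_pos": TCP position; "orientation": TCP orientation; "force": force on the tool from outside, world axes, zero at the start; "wrist_torque": the same for the moment, N m; "opening": finger opening in m.
Only numpy, scipy, OpenCV 4.12 (cv2) and the standard library are available. Lean on these libraries where they do the work, as an engineer would, in place of code of your own. Each camera call takes 0.05 s, during which the arm holds its last target.

## Task

Set the film-length gauge for the next batch: with shut fingers or the outside of a finger, push the black stop block along its rail until its spring plunger drops into the notch abreast of the red tag, and leave it seated there. Then press the green button on the yellow control box all the way down to register the setting, and let it come up again. Never take the block or its orange knob between the fingers, never lift the knob, do not press the button before the block is seated, and leave the bottles, jar, tape roll, brush and cap where they are.

Things in the scene. Friction and masses are not known exactly. Their poses are not given: they have to be found in the camera images.
- rail: Film-length gauge, fixed: aluminium base plate (x -40 to +80 mm, y -180 to +180 mm, 8 mm thick), on it a steel rail 36 mm wide along its own y axis (top 30 mm above the table), black end blocks at y = +-170 mm (12 mm long, 36 mm high). V notches 19 mm wide, 9.5 mm deep cross the rail at y = -105, -55, +55 and +105 mm. Origin: on the table, under the middle of the rail's centre line.
- block: Black stop block, captive on the rail, 44 mm (x, across the rail) x 30 mm (y, along it) x 40 mm high, white centre line on top. Origin: centre of its underside, 33 mm above the table; axes parallel to the rail's. Slides along the rail's y, -130 to +130 mm; starts between the two inner notches. About 2 to 3 N slide it on the flat; it may cross notches (9 to 16 N, more when fast, push it out) and be pushed either way.
- knob_top (a point): Centre of the top of the orange knob (18 mm across, 14 mm high) of the spring plunger standing out of the block's top. It is 97 mm above the table while the plunger's roller rides on the rail's flat top and drops to 90 mm when seated in a notch; within about 6 mm of a notch's centre the block rolls in by itself, away from the pushing finger. The knob can be pulled up (6 N), but must not be.
- tag_red: Red plastic tag, 36 x 26 mm and 6 mm thick, fixed flat on the gauge's base plate 50 mm to the +x side of the rail's centre line, abreast of one of the four notches. Origin: centre of its underside (8 mm above the table); its axes are parallel to the rail's and its y along the rail is that of the notch's centre. It marks the wanted notch.
- tag_blue: Blue plastic tag, 36 x 26 mm and 6 mm thick, fixed flat on the gauge's base plate 50 mm to the +x side of the rail's centre line, abreast of one of the four notches. Origin: centre of its underside (8 mm above the table); its axes are parallel to the rail's and its y along the rail is that of the notch's centre.
- tag_yellow: Yellow plastic tag, 36 x 26 mm and 6 mm thick, fixed flat on the gauge's base plate 50 mm to the +x side of the rail's centre line, abreast of one of the four notches. Origin: centre of its underside (8 mm above the table); its axes are parallel to the rail's and its y along the rail is that of the notch's centre.
- tag_green: Green plastic tag, 36 x 26 mm and 6 mm thick, fixed flat on the gauge's base plate 50 mm to the +x side of the rail's centre line, abreast of one of the four notches. Origin: centre of its underside (8 mm above the table); its axes are parallel to the rail's and its y along the rail is that of the notch's centre.
- panel: Yellow control box fixed to the table, 100 mm (x) x 120 mm (y) x 50 mm high, with a dark display on top and the green button on the half nearer to the robot. Origin: centre of its underside.
- button_top (a point): Centre of the top face of the green round button (32 mm across) on the control box, which is pressed straight down.
- button (a joint): Travel of the green button, m: 0 up, 0.006 fully down; it springs back, and takes about 5 N when fully down.
- pump_a: White foam-pump bottle with a clear cap, loose, 52 mm across and 151 mm tall. Origin: centre of its underside. Leave alone.
- pump_b: Another such bottle, 52 mm across and 151 mm tall. Origin: centre of its underside. Leave alone.
- jar: Cream jar, loose, 60 mm across and 50 mm tall. Origin: centre of its underside. Leave alone.
- tape: Cardboard tape core, loose, lying flat, 80 mm across, 24 mm high. Origin: centre of its underside. Leave alone.
- brush: Brush lying on the table beyond the control box. Origin: beneath its middle. Leave alone.
- cap: White bottle cap, loose, 42 mm across, 30 mm high. Origin: centre of its underside. Leave alone.
Not all that is in view belongs to the job. There is more than one size of the panel; the job needs the largest.

How it is judged:
By the outcome, as a careful person would: the job done as asked, in the order asked, and still so for the second after the job is handed in, with the robot touching nothing.
It also fails if it takes over 48 s, if anything falls off the work surface, if the arm or the gripper's body presses on something with over 40 N, if the wrist force passes 120 N, or if a joint passes its speed limit or range.

## Working session

There is one attempt and no reset: what is moved stays moved. The work goes in short steps, Python scripts to look and compute and a tool call to move; the robot and the scene stay as the last step left them, time stands still between calls to the robot, and variables do not carry over. Pictures are saved under pics/ and viewed, and the job is handed in when it is done.

Besides the shell and the picture viewer there is one more tool, called after "Request:" as name([rows], argument=value, ...), one row to a line, values as JSON. carry_out: Moves the arm, as the interface text tells. Its arguments: {"type":"object","properties":{"commands":{"type":"array","items":{"type":"array","items":{"type":"array","items":{"type":"number"}}}},"claw":{"type":"number"},"grip_force":{"type":"number"}},"required":["commands"]}

```bash
mkdir -p pics
python3 - <<'E'
from plant import robot
import cv2
print(robot.read_state()); print(robot.finger_overhang)
for n in ["scene","top","wrist"]:
    p=robot.camera_params(n); im=robot.read_camera(n)
    cv2.imwrite(f"pics/{n}0.png",im[:,:,::-1]); print(n,p)
E
```

```text
{'t': 0.0, 'q': array([ 1.21561130e+00,  1.31177837e-01,  1.48925305e+00, -5.87038360e-06,
        1.52301765e+00, -8.53983389e-02]), 'dq': array([ 0.00025408,  0.00177405,  0.00086523,  0.00090801, -0.00327307,
        0.00013868]), 'joint_torque': array([-2.43001588e-03, -5.59820223e+01, -4.91764069e+01,  7.67360651e-02,
        3.49992164e-02, -2.25435488e-04]), 'tool_pos': array([0.15970556, 0.57779137, 0.23159189]), 'orientation': array([-4.22441522e-01, -3.11265602e+00,  2.84640973e-03]), 'force': array([-0.16646602,  0.31316848,  0.60159284]), 'wrist_torque': array([-0.0170554 , -0.03905238, -0.02142161]), 'opening': 0.09291319308438126}
0.014
scene {'mtx': array([[417.8519867 ,   0.        , 282.11033618],
       [  0.        , 417.8519867 , 218.6986022 ],
       [  0.        ,   0.        ,   1.        ]]), 'dist_coeffs': array([-0.04179539,  0.        ,  0.        ,  0.        ,  0.        ]), 'R': array([[-0.29004058,  0.95697017, -0.00919501],
       [ 0.68758742,  0.20169332, -0.69752659],
       [-0.66565757, -0.20863339, -0.7164999 ]]), 't': array([ 0.08104311, -0.2958
[... 229 characters left out ...]
   ,  0.       ,  0.       ,  0.       ]), 'R': array([[ 0.01529644, -0.99984154,  0.00910553],
       [-0.98970416, -0.01643619, -0.14218134],
       [ 0.14230847, -0.00683692, -0.98979874]]), 't': array([0.06492667, 0.53790244, 1.22804178])}
wrist {'mtx': array([[356.96300398,   0.        , 281.4269645 ],
       [  0.        , 356.96300398, 213.37366295],
       [  0.        ,   0.        ,   1.        ]]), 'dist_coeffs': array([0.02844573, 0.        , 0.        , 0.        , 0.        ]), 'R': array([[ 0.26487731,  0.96427953, -0.00223575],
       [ 0.93120478, -0.25518859,  0.26026226],
       [ 0.25039503, -0.07101951, -0.96553537]]), 't': array([-0.59885984, -0.03132837,  0.38969501])}
```

View pics/top0.png

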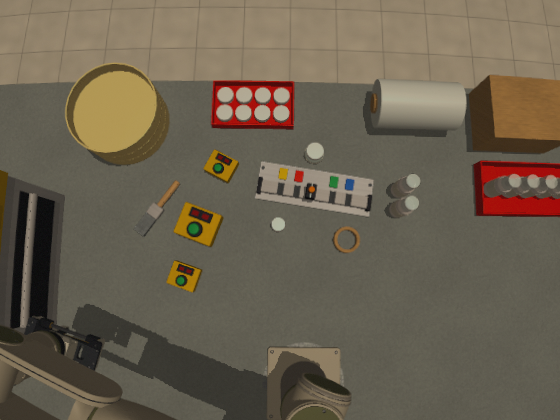

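View pics/scene0.png

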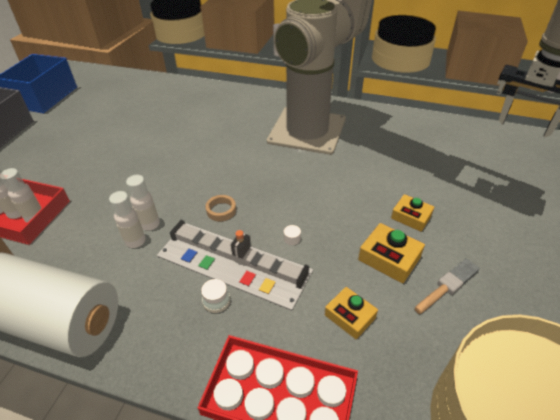

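The top view (image up is +x, left is +y) shows the rail from (260,186) to (370,204) and the block at about (312,191). The tags are yellow (283,173), red (299,176), green (334,182) and blue (349,184), so red marks rail y=+55. The largest box has its button at about (194,229). Next I'll zoom in for pixel measurements.

Run:
```python
import cv2
im=cv2.imread("pics/top0.png")
cv2.imwrite("pics/z1.png",cv2.resize(im[150:230,245:385],None,fx=5.6,fy=5.6,interpolation=cv2.INTER_CUBIC))
cv2.imwrite("pics/z2.png",cv2.resize(im[190:260,160:240],None,fx=7,fy=7,interpolation=cv2.INTER_CUBIC))
```

```text
(no output)
```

View pics/z1.png

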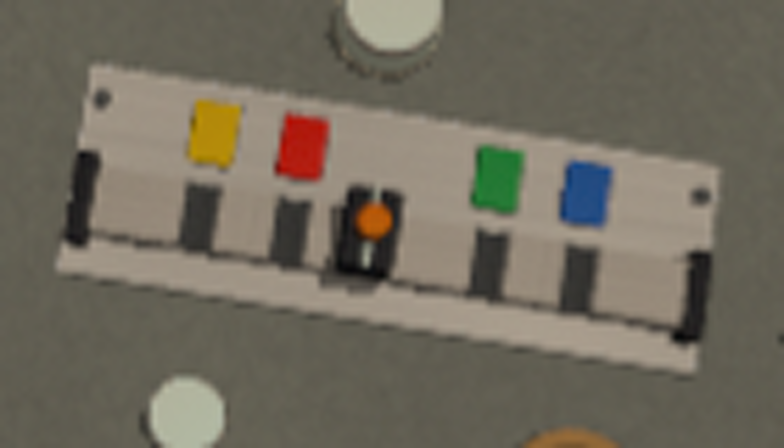

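View pics/z2.png

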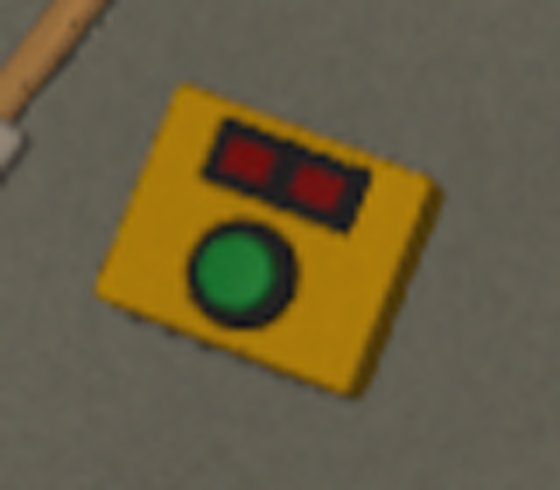

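View pics/wrist0.png

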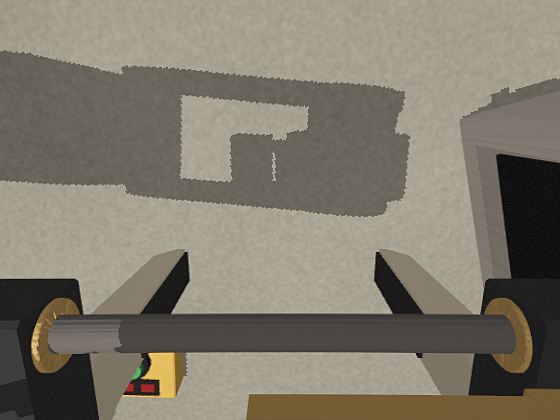

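```bash
cat > h.py <<'E'
import numpy as np,cv2
def ray(p,uv,z):
    n=cv2.undistortPoints(np.array([[uv]],float),p["mtx"],p["dist_coeffs"])[0,0]
    d=p["R"].T@np.array([n[0],n[1],1]); c=-p["R"].T@p["t"]
    return c+d*(z-c[2])/d[2]
def proj(p,X): return cv2.projectPoints(np.array(X,float).reshape(-1,3),cv2.Rodrigues(p["R"])[0],p["t"],p["mtx"],p["dist_coeffs"])[0].reshape(-1,2)
E
python3 - <<'E'
from plant import robot
from h import *
p=robot.camera_params("top")
f=lambda x,y,f,ox,oy:((x+.5)/f-.5+ox,(y+.5)/f-.5+oy)
z1=lambda x,y:f(x,y,5.6,245,150)
z2=lambda x,y:f(x,y,7,160,190)
tags={105:(215,132),55:(303,147),-55:(498,180),-105:(587,193)}
W={k:ray(p,z1(*v),.014) for k,v in tags.items()}
for k in W: print(k,W[k].round(4))
A=np.array([W[k][:2] for k in W]);L=np.array([[.05,k/1000] for k in W])
a=A-A.mean(0);l=L-L.mean(0)
th=np.arctan2((l[:,0]*a[:,1]-l[:,1]*a[:,0]).sum(),(l*a).sum())
R=np.array([[np.cos(th),-np.sin(th)],[np.sin(th),np.cos(th)]]);o=A.mean(0)-R@L.mean(0)
print("yaw",np.degrees(th),"origin",o,"res mm",1000*(A-(L@R.T+o)))
for n,z in (("knob",.097),):
    k=ray(p,z1(374,221),z); print(n,k,"rail:",R.T@(k[:2]-o))
for c in [(98,66),(720,163),(58,270),(695,373)]:
    print("plate corner rail",R.T@(ray(p,z1(*c),.008)[:2]-o))
print("jar,cap,tape")
for c,z in (((393,15),.05),((187,412),.03)): print(ray(p,z1(*c),z), R.T@(ray(p,z1(*c),z)[:2]-o))
for c in ((346,239),(409,180),(409,201)): 
  print(R.T@(ray(p,c,.14)[:2]-o))
C=[(183,85),(440,185),(355,395),(97,292)]
C=[ray(p,z2(*c),.05) for c in C];print(np.array(C).round(4)); 
for i in range(4): print(np.linalg.norm(C[i]-C[(i+1)%4]))
for z in (.05,.06,.07): print("btn",z,ray(p,z2(236,272),z), ray(p,z2(242,274),z))
E
```

```text
105 [0.6375 0.0698 0.014 ]
55 [0.6298 0.0208 0.014 ]
-55 [ 0.6131 -0.0877  0.014 ]
-105 [ 0.6067 -0.1374  0.014 ]
yaw -8.503325371812862 origin [ 0.57234946 -0.02625416] res mm [[ 0.15346334 -0.42168761]
 [-0.09856459  0.06323003]
 [-0.51804242  0.30527336]
 [ 0.46314368  0.05318422]]
knob [ 0.57370563 -0.01227213  0.097     ] rail: [-0.00072622  0.01402886]
plate corner rail [0.07806499 0.17556626]
plate corner rail [ 0.08133708 -0.17766933]
plate corner rail [-0.03965877  0.17769117]
plate corner rail [-0.03855652 -0.17937602]
jar,cap,tape
[ 0.6965537  -0.02594305  0.05      ] [0.1227929  0.01867337]
[0.47965205 0.08274506 0.03      ] [-0.10779578  0.09409415]
[-0.13108598 -0.09943834]
[ 0.06311132 -0.25410767]
[ 0.00318655 -0.26116638]
[[0.5375 0.361  0.05  ]
 [0.4963 0.2486 0.05  ]
 [0.4065 0.2817 0.05  ]
 [0.4479 0.3939 0.05  ]]
0.11968230172281763
0.0957424641085997
0.11962009767957105
0.0955066014882604
btn 0.05 [0.45756366 0.33448682 0.05      ] [0.45676123 0.33187771 0.05      ]
btn 0.06 [0.45675044 0.33245417 0.06      ] [0.45595448 0.32986608 0.06      ]
btn 0.07 [0.45593723 0.33042153 0.07      ] [0.45514772 0.32785445 0.07      ]
```

Run:
```python
import cv2
im=cv2.imread("pics/scene0.png")
cv2.imwrite("pics/z3.png",cv2.resize(im[210:310,150:320],None,fx=4.6,fy=4.6,interpolation=cv2.INTER_CUBIC))
cv2.imwrite("pics/z4.png",cv2.resize(im[215:285,350:430],None,fx=7,fy=7,interpolation=cv2.INTER_CUBIC))
```

```text
(no output)
```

View pics/z3.png

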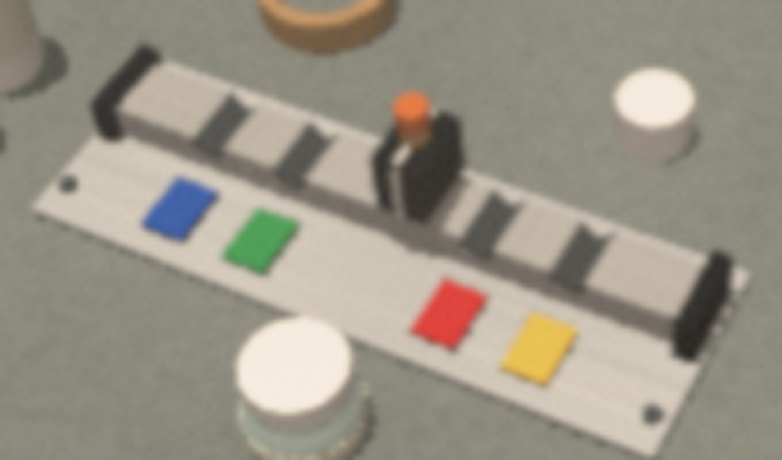

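View pics/z4.png

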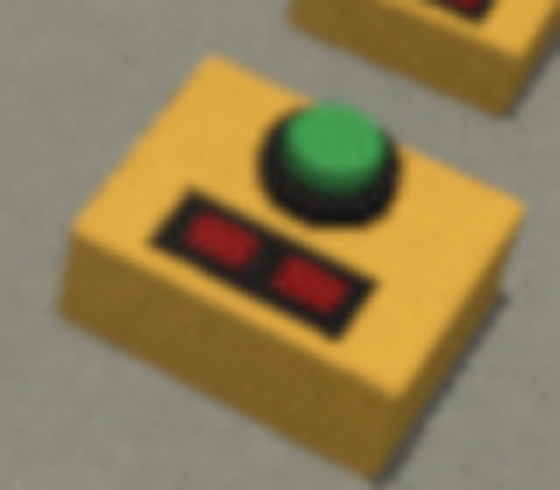

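```bash
cat >> h.py <<'E'
th=np.radians(-8.5); RR=np.array([[np.cos(th),-np.sin(th)],[np.sin(th),np.cos(th)]]); O=np.array([.5723,-.0263])
def w2r(X): return RR.T@(np.array(X)[:2]-O)
def r2w(x,y): return RR@np.array([x,y])+O
def tool(goal,rollset=None):
    from plant import robot
    from scipy.spatial.transform import Rotation as Ro
    s=robot.read_state(); R=Ro.from_rotvec(s["orientation"]).as_matrix()
    d=R.T@(np.array(goal)-s["tool_pos"])
    ry=np.array([RR[0,1],RR[1,1],0]); b=R.T@ry
    print("t",s["t"],"pos",s["tool_pos"].round(4),"rail",w2r(s["tool_pos"]).round(4),"shift cm",(100*d).round(2),"roll to rail deg",np.degrees(np.arctan2(-b[0],b[1])).round(2),"F",s["force"].round(1),"open",round(s["opening"],4))
    return R
E
python3 - <<'E'
from h import *
from plant import robot
pt,ps=robot.camera_params("top"),robot.camera_params("scene")
a=((236.5)/7-.5+160,272.5/7-.5+190); b=(334.5/7-.5+350,142.5/7-.5+215)
for z in (.055,.06,.065,.07,.075,.08): print(z,ray(pt,a,z).round(4),ray(ps,b,z).round(4))
# check scene for tags/knob
s=lambda x,y:((x+.5)/4.6-.5+150,(y+.5)/4.6-.5+210)
for c,z in (((450,314),.014),((540,348),.014),((412,103),.097)): print(w2r(ray(ps,s(*c),z)))
g=r2w(0,-.036); print(tool([*g,.23]))
E
```

```text
0.055 [0.4572 0.3335 0.055 ] [0.4435 0.3334 0.055 ]
0.06 [0.4568 0.3325 0.06  ] [0.4483 0.3329 0.06  ]
0.065 [0.4563 0.3314 0.065 ] [0.4532 0.3325 0.065 ]
0.07 [0.4559 0.3304 0.07  ] [0.458  0.3321 0.07  ]
0.075 [0.4555 0.3294 0.075 ] [0.4628 0.3317 0.075 ]
0.08 [0.4551 0.3284 0.08  ] [0.4676 0.3312 0.08  ]
[0.05198185 0.05951984]
[0.05130784 0.10894745]
[2.01104061e-05 1.66162703e-02]
t 0.15 pos [0.1598 0.5779 0.2318] rail [-0.4973  0.5366] shift cm [-56.3  -50.81   0.25] roll to rail deg -6.96 F [-0.7  0.1  0.4] open 0.0931
[[-9.63822502e-01  2.66544471e-01 -4.78580223e-04]
 [ 2.66544888e-01  9.63821470e-01 -1.41315730e-03]
 [ 8.45966290e-05 -1.48959591e-03 -9.99998887e-01]]
```

Request:
carry_out([
  [[-2.2,-2.0,0,0],[-2.2,-2.0,0,0],[-2.2,-2.0,0,0],[-2.2,-2.0,0,0],[-2.2,-2.0,0,0],[-2.2,-2.0,0,0],[-2.2,-2.0,0,0],[-2.2,-2.0,0,0],[-2.2,-2.0,0,0],[-2.2,-2.0,0,0],[-2.2,-2.0,0,0],[-2.2,-2.0,0,0],[-2.2,-2.0,0,0],[-2.2,-2.0,0,0],[-2.2,-2.0,0,0],[-2.2,-2.0,0,0],[-2.2,-2.0,0,0],[-2.2,-2.0,0,0],[-2.2,-2.0,0,0],[-2.2,-2.0,0,0]],
], claw=0, grip_force=20)

```text
t: 1.82
tool_pos: [0.4778, 0.0741, 0.2324]
orientation: [-0.423, -3.113, -0.0]
force: [-0.2, 0.6, -0.3]
opening: 0.0003
```

Request:
carry_out([
  [[-2.0,-1.8,0,0],[-2.0,-1.8,0,0],[-2.0,-1.8,0,0],[-2.0,-1.8,0,0],[-2.0,-1.8,0,0],[-1.0,-0.9,0,0],[0,0,0,-3.5],[0,0,0,-3.4],[0,0,0,0],[0,0,0,0]],
])

```text
t: 2.65
tool_pos: [0.5568, -0.0488, 0.2324]
orientation: [-0.237, -3.132, -0.0]
force: [-0.3, -0.1, -0.3]
opening: 0.0004
```

Run:
```python
from h import *
g=r2w(0,-.036); tool([*g,.1])
```

```text
t 2.65 pos [ 0.5568 -0.0488  0.2324] rail [-0.012  -0.0246] shift cm [-1.21 -1.14 13.24] roll to rail deg -0.15 F [-0.3 -0.1 -0.3] open 0.0004
```

Request:
carry_out([
  [[-0.6,-0.6,0,0],[-0.6,-0.6,0,0],[0,0,2,0],[0,0,2,0],[0,0,2,0],[0,0,2,0],[0,0,2,0],[0,0,1.5,0],[0,0,0,0],[0,0,0,0]],
])

```text
t: 3.48
tool_pos: [0.5666, -0.0631, 0.1169]
orientation: [-0.235, -3.131, -0.0]
force: [-0.2, 0.6, 0.1]
opening: 0.0006
```

Run:
```python
from h import *
from plant import robot
tool([*r2w(0,-.036),.06])
p=robot.camera_params("wrist"); im=robot.read_camera("wrist"); cv2.imwrite("pics/w1.png",im[:,:,::-1])
print(proj(p,[[*r2w(0,.014),.097],[*r2w(.05,.055),.014],[*r2w(.05,-.055),.014]]))
im=robot.read_camera("top"); cv2.imwrite("pics/t1.png",cv2.resize(im[150:230,245:385,::-1],None,fx=5.6,fy=5.6,interpolation=cv2.INTER_CUBIC))
```

```text
t 3.4833 pos [ 0.5666 -0.0631  0.1169] rail [-0.0002 -0.0372] shift cm [-0.03  0.12  5.69] roll to rail deg -0.1 F [-0.2  0.6  0.1] open 0.0006
[[381.24822082 262.63574786]
 [400.9107033  280.88332043]
 [258.77237273 280.63657688]]
```

View pics/w1.png

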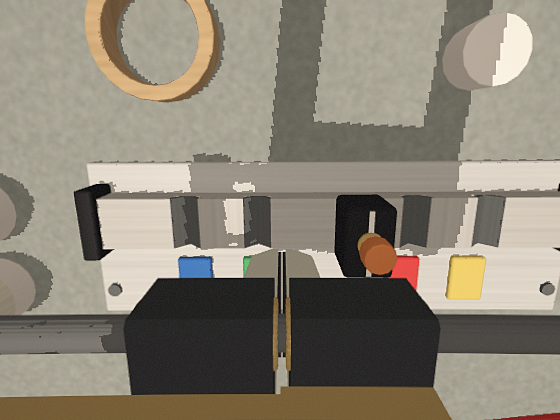

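View pics/t1.png

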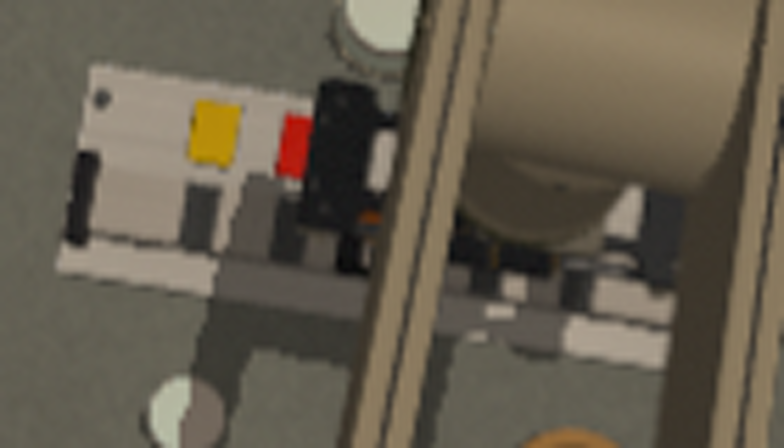

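The wrist view puts the knob top at about (381,258), against a predicted (381,262). The block's near edge is at x≈337, clear of the shut fingertips at (282,255), so I'm descending.

Request:
carry_out([
  [[0,0,1.5,0],[0,0,1.5,0],[0,0,1.5,0],[0,0,1.0,0],[0,0,0,0],[0,0,0,0],[0,0,0,0]],
])

```text
t: 4.17
tool_pos: [0.5681, -0.0631, 0.0641]
orientation: [0.234, 3.131, -0.0]
force: [-0.3, 0.3, -0.0]
opening: 0.0006
```

Request:
carry_out([
  [[0,0.3,0,0],[0,0.3,0,0],[0,0.3,0,0],[0,0.3,0,0],[0,0.3,0,0],[0,0.3,0,0],[0,0.3,0,0],[0,0.3,0,0],[0,0.3,0,0],[0,0.3,0,0],[0,0,0,0]],
])

```text
t: 5.08
tool_pos: [0.5716, -0.0327, 0.0626]
orientation: [-0.234, -3.133, -0.0]
force: [-1.3, -0.6, 0.7]
opening: 0.0005
```

Run:
```python
from h import *
from plant import robot
tool([*r2w(0,.02),.06])
p=robot.camera_params("wrist"); im=robot.read_camera("wrist"); cv2.imwrite("pics/w2.png",im[:,:,::-1])
```

```text
t 5.0833 pos [ 0.5716 -0.0327  0.0626] rail [ 0.0002 -0.0065] shift cm [0.03 2.65 0.26] roll to rail deg -0.04 F [-1.3 -0.6  0.7] open 0.0005
```

View pics/w2.png

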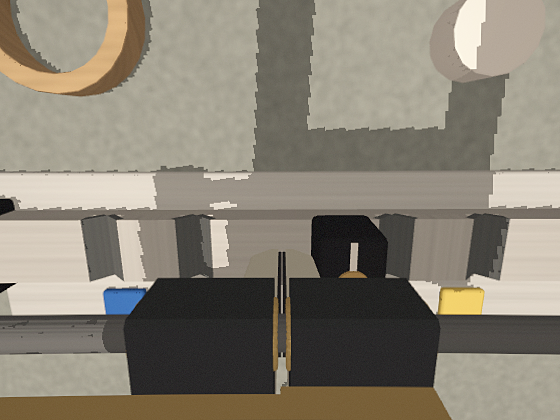

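Request:
carry_out([
  [[0,0.25,0,0],[0,0.25,0,0],[0,0.25,0,0],[0,0.25,0,0],[0,0.25,0,0],[0,0.2,0,0],[0,0.15,0,0],[0,0,0,0]],
])

```text
t: 5.8
tool_pos: [0.574, -0.0169, 0.0626]
orientation: [-0.234, -3.133, -0.001]
force: [-0.4, -0.7, 0.2]
opening: 0.0004
```

Run:
```python
from h import *
from plant import robot
tool([*r2w(0,.02),.06])
p=robot.camera_params("wrist"); im=robot.read_camera("wrist"); cv2.imwrite("pics/w3.png",im[:,:,::-1])
im=robot.read_camera("scene"); cv2.imwrite("pics/s3.png",cv2.resize(im[210:310,150:320,::-1],None,fx=4.6,fy=4.6,interpolation=cv2.INTER_CUBIC))
```

```text
t 5.8 pos [ 0.574  -0.0169  0.0626] rail [0.0003 0.0096] shift cm [0.03 1.04 0.26] roll to rail deg -0.04 F [-0.4 -0.7  0.2] open 0.0004
```

View pics/w3.png

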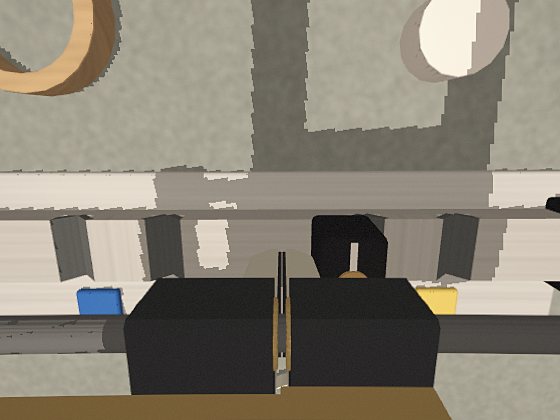

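View pics/s3.png

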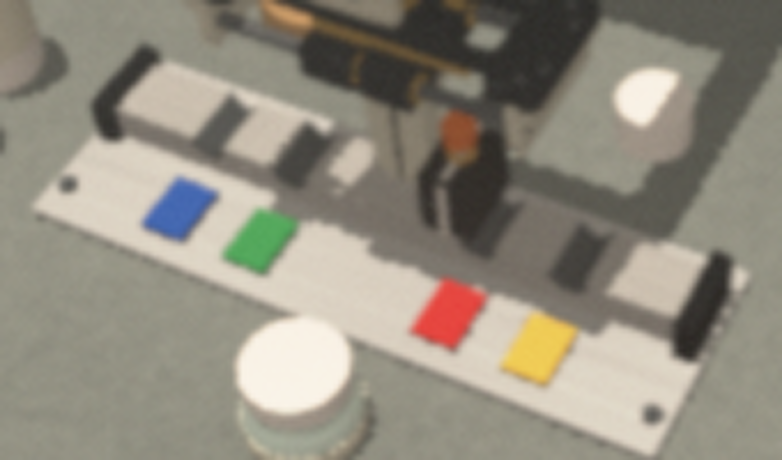

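The block still sits at x≈312–385 in the wrist view, so it has moved with the finger. Its centre is at rail y≈42 mm. I'll creep on.

Request:
carry_out([
  [[0,0.1,0,0],[0,0.1,0,0],[0,0.1,0,0],[0,0.1,0,0],[0,0.1,0,0],[0,0.1,0,0],[0,0.1,0,0],[0,0.1,0,0],[0,0,0,0],[0,0,0,0]],
])

```text
t: 6.73
tool_pos: [0.5752, -0.0091, 0.0627]
orientation: [0.234, 3.133, 0.001]
force: [-0.9, 0.2, -0.0]
opening: 0.0004
```

Run:
```python
from h import *
from plant import robot
tool([*r2w(0,.02),.06])
p=robot.camera_params("wrist"); im=robot.read_camera("wrist"); cv2.imwrite("pics/w4.png",im[:,:,::-1])
im=robot.read_camera("scene"); cv2.imwrite("pics/s4.png",cv2.resize(im[210:310,150:320,::-1],None,fx=4.6,fy=4.6,interpolation=cv2.INTER_CUBIC))
```

```text
t 6.7333 pos [ 0.5752 -0.0091  0.0627] rail [0.0004 0.0174] shift cm [0.04 0.26 0.27] roll to rail deg -0.04 F [-0.9  0.2 -0. ] open 0.0004
```

View pics/w4.png

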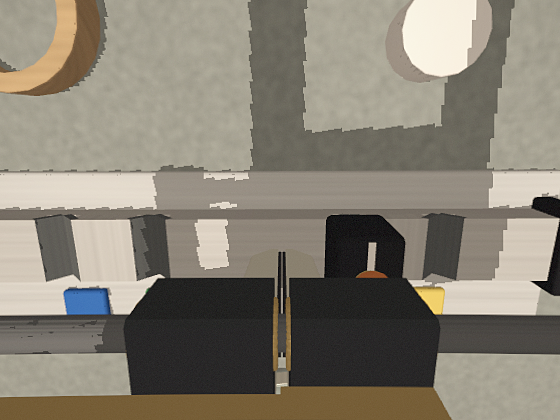

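View pics/s4.png

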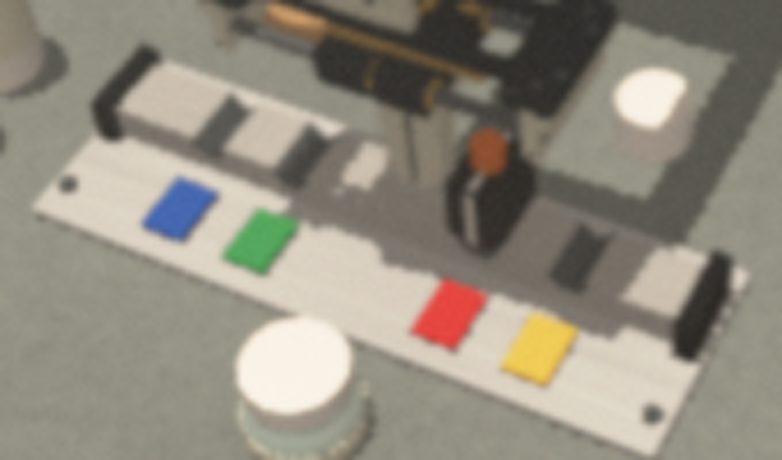

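The block has jumped away from the finger (near edge x from 312 to 326) and covers the notch, and the knob looks lower. I'll back off, lift, and check with the cameras before touching the button.

Request:
carry_out([
  [[0,-0.5,0,0],[0,-0.5,0,0],[0,-0.5,0,0],[0,0,-1.5,0],[0,0,-2,0],[0,0,-2,0],[0,0,-2,0],[0,0,-2,0],[0,0,-2,0],[0,0,-1,0],[2,0,0,0],[3,0,0,0],[3,0,0,0],[3,0,0,0],[1.5,0,0,0],[0,0,0,0],[0,0,0,0]],
])

```text
t: 8.25
tool_pos: [0.4493, -0.006, 0.1877]
orientation: [0.235, 3.132, -0.0]
force: [1.2, -0.4, -0.3]
opening: 0.0008
```

Run:
```python
from h import *
from plant import robot
tool([.456,.331,.13])
im=robot.read_camera("top"); cv2.imwrite("pics/t5.png",cv2.resize(im[150:230,245:385,::-1],None,fx=5.6,fy=5.6,interpolation=cv2.INTER_CUBIC))
im=robot.read_camera("scene"); cv2.imwrite("pics/s5.png",cv2.resize(im[210:310,150:320,::-1],None,fx=4.6,fy=4.6,interpolation=cv2.INTER_CUBIC))
```

```text
t 8.25 pos [ 0.4493 -0.006   0.1877] rail [-0.1246  0.0019] shift cm [ 4.37 33.42  5.76] roll to rail deg -0.07 F [ 1.2 -0.4 -0.3] open 0.0008
```

View pics/t5.png

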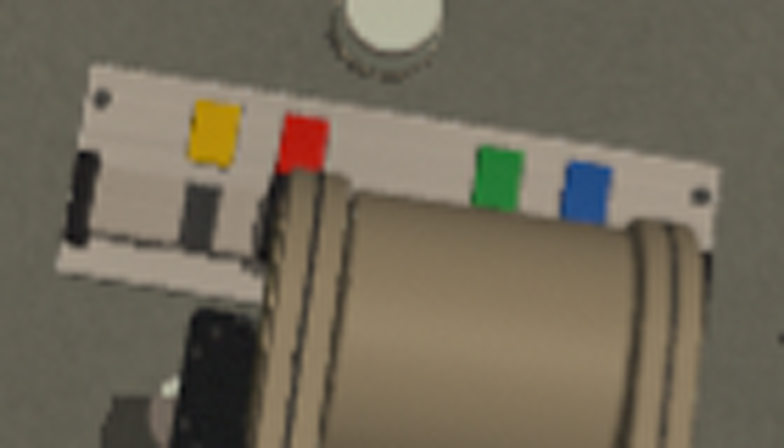

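View pics/s5.png

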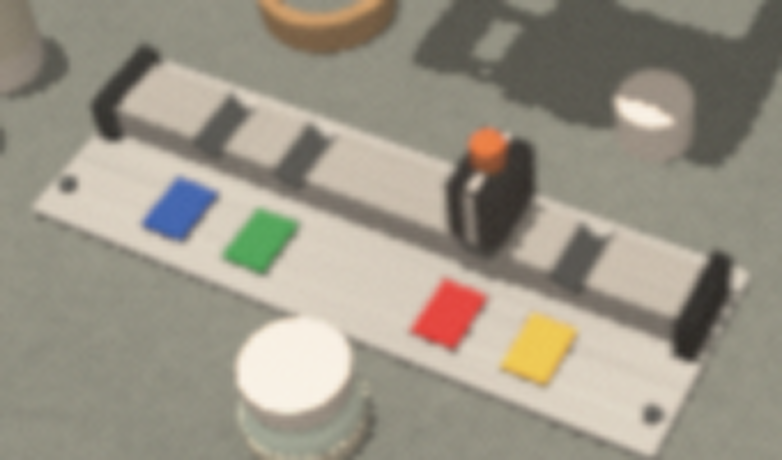

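In the clear view the block is on the red-tag notch and the knob sits flush, with no stem showing, so it is seated. Next is the button.

Request:
carry_out([
  [[0.3,2.2,0,0],[0.3,2.4,0,0],[0.4,2.4,0,0],[0.3,2.4,0,0],[0.3,2.4,0,0],[0.3,2.4,0,0],[0.3,2.4,0,0],[0.3,2.4,0,0],[0.3,2.4,0,0],[0.3,2.4,0,0],[0.3,2.4,0,0],[0.3,2.4,0,0],[0.3,2.4,0,0],[0.3,2.4,0,0],[0,0,2,0],[0,0,2,0],[0,0,2,0],[0,0,0,0],[0,0,0,0]],
])

```text
t: 9.93
tool_pos: [0.4561, 0.3306, 0.126]
orientation: [-0.234, -3.13, 0.003]
force: [0.6, 0.0, 1.2]
opening: 0.0005
```

Run:
```python
from h import *
from plant import robot
tool([.456,.331,.092])
p=robot.camera_params("wrist"); im=robot.read_camera("wrist"); cv2.imwrite("pics/w6.png",im[:,:,::-1])
print(proj(p,[[.456,.331,.0685]]))
im=robot.read_camera("top"); cv2.imwrite("pics/t6.png",cv2.resize(im[150:260,160:385,::-1],None,fx=3.5,fy=3.5,interpolation=cv2.INTER_CUBIC))
im=robot.read_camera("scene"); cv2.imwrite("pics/s6.png",cv2.resize(im[180:290,330:450,::-1],None,fx=5,fy=5,interpolation=cv2.INTER_CUBIC))
```

```text
t 9.9333 pos [0.4561 0.3306 0.126 ] rail [-0.1677  0.3358] shift cm [0.   0.05 3.4 ] roll to rail deg -0.06 F [0.6 0.  1.2] open 0.0005
[[282.51644743 238.22635964]]
```

View pics/w6.png

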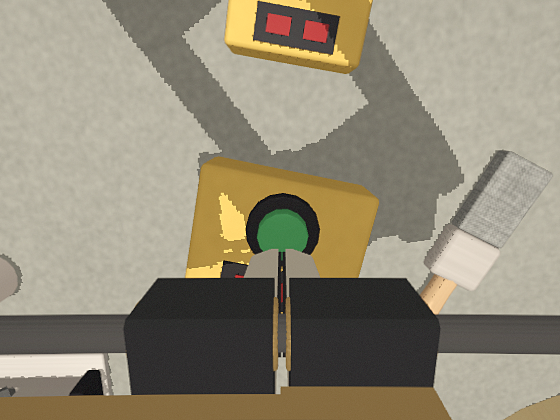

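View pics/t6.png

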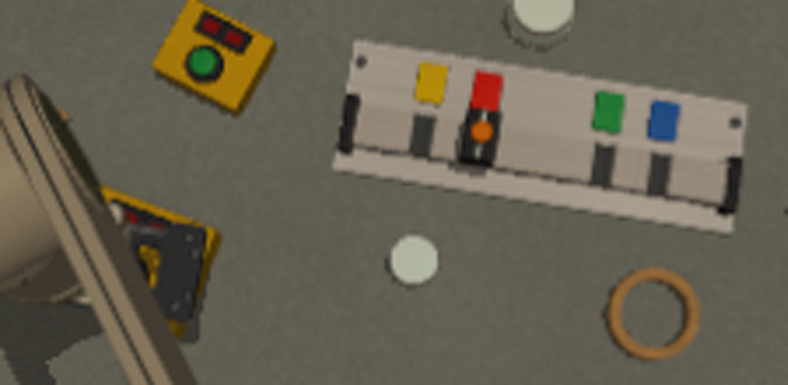

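View pics/s6.png

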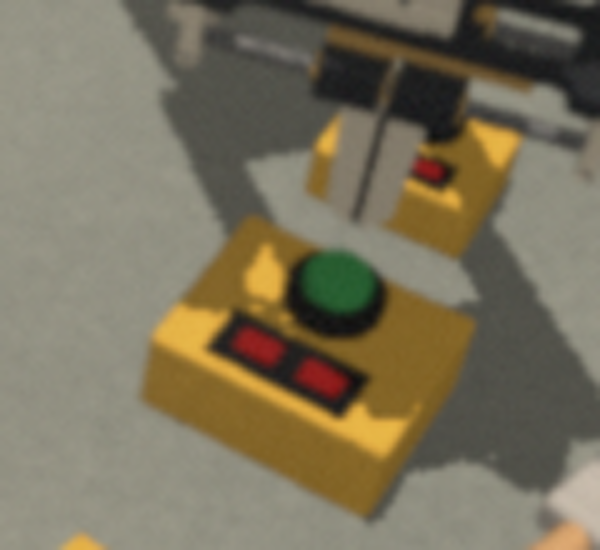

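Clear views: the knob is on the rail's centre line abreast of red. The button is at about (282,232) in the wrist view, against a predicted (282,238), so I'll trim 1 mm toward the robot and press in small steps.

Request:
carry_out([
  [[0.15,0,1,0],[0,0,1,0],[0,0,1,0],[0,0,0.7,0],[0,0,0.3,0],[0,0,0,0],[0,0,0,0]],
])

```text
t: 10.67
tool_pos: [0.4548, 0.3311, 0.0874]
orientation: [-0.234, -3.132, 0.0]
force: [1.0, -0.1, 0.8]
opening: 0.0002
```

Request:
carry_out([
  [[0,0,0.1,0],[0,0,0.1,0],[0,0,0.1,0],[0,0,0.1,0],[0,0,0,0],[0,0,0,0]],
])

```text
t: 11.17
tool_pos: [0.4554, 0.3314, 0.0841]
orientation: [0.234, 3.132, 0.001]
force: [0.8, 0.5, 2.4]
opening: 0.0002
```

Request:
carry_out([
  [[0,0,0.1,0],[0,0,0.1,0],[0,0,0,0],[0,0,0,0]],
])

```text
t: 11.5
tool_pos: [0.4554, 0.3314, 0.082]
orientation: [0.234, 3.132, 0.001]
force: [1.9, 1.0, 4.4]
opening: 0.0003
```

Run:
```python
from h import *
from plant import robot
tool([.456,.331,.054])
im=robot.read_camera("scene"); cv2.imwrite("pics/s7.png",cv2.resize(im[215:285,350:430,::-1],None,fx=7,fy=7,interpolation=cv2.INTER_CUBIC))
```

```text
t 11.5 pos [0.4554 0.3314 0.082 ] rail [-0.1685  0.3365] shift cm [-0.07 -0.04  2.8 ] roll to rail deg -0.06 F [1.9 1.  4.4] open 0.0003
```

View pics/s7.png

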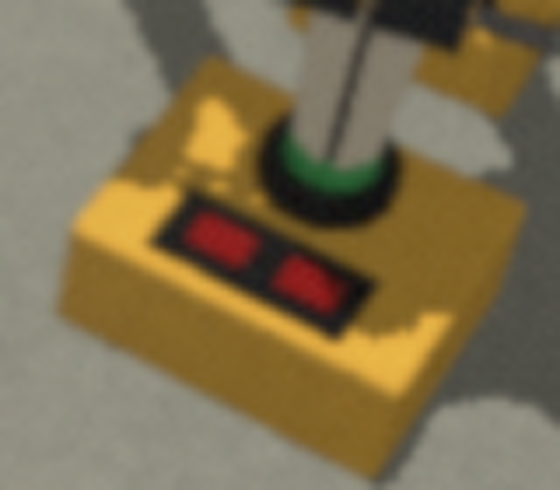

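The fingers are centred on the button and the force is rising to about 4 N. I'll go on to the hard stop.

Request:
carry_out([
  [[0,0,0.1,0],[0,0,0.1,0],[0,0,0,0],[0,0,0,0]],
])

```text
t: 11.88
tool_pos: [0.4554, 0.3314, 0.0803]
orientation: [0.234, 3.132, 0.001]
force: [0.5, 0.5, 7.2]
opening: 0.0003
```

Request:
carry_out([
  [[0,0,0.1,0],[0,0,0.1,0],[0,0,0,0],[0,0,0,0]],
])

```text
t: 12.22
tool_pos: [0.4555, 0.3315, 0.08]
orientation: [0.234, 3.132, 0.001]
force: [-6.1, -3.7, 21.1]
opening: 0.0005
```

Run:
```python
from h import *
from plant import robot
tool([.456,.331,.054])
im=robot.read_camera("scene"); cv2.imwrite("pics/s8.png",cv2.resize(im[215:285,350:430,::-1],None,fx=7,fy=7,interpolation=cv2.INTER_CUBIC))
```

```text
t 12.2167 pos [0.4555 0.3315 0.08  ] rail [-0.1684  0.3366] shift cm [-0.05 -0.04  2.6 ] roll to rail deg -0.05 F [-6.1 -3.7 21.1] open 0.0005
```

View pics/s8.png

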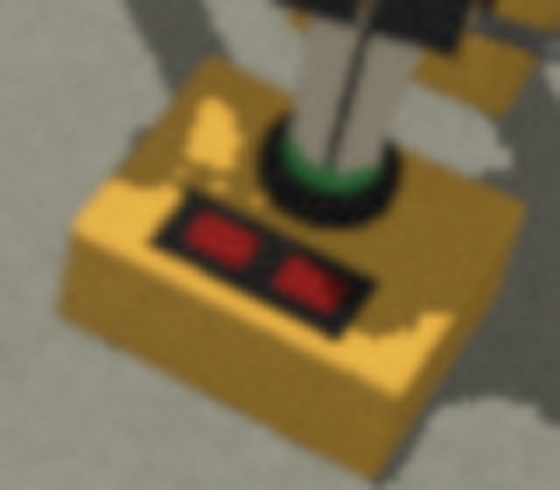

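Run:
```python
from h import *
from plant import robot
p=robot.camera_params("scene")
im=cv2.imread("pics/z4.png"); 
a=np.linspace(0,2*np.pi,60)
def dr(r,z,col,dx=-.0015,dy=-.001):
    P=proj(p,np.c_[.4555+dx+r*np.cos(a),.3315+dy+r*np.sin(a),0*a+z]); P=((P-[350,215]+.5)*7-.5).round().astype(int)
    cv2.polylines(im,[P.reshape(-1,1,2)],True,col,1)
dr(.023,.05,(255,255,255)); dr(.023,.060,(255,0,255)); dr(.016,.072,(0,0,255)); dr(.016,.066,(255,255,0))
cv2.imwrite("pics/o1.png",im)
```

```text
(no output)
```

View pics/o1.png

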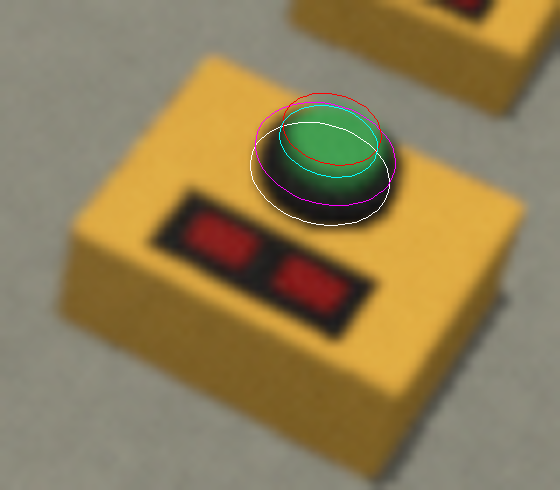

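Overlaid on the scene, the button top fits about 72 mm when up, and the collar top about 60 mm. The fingertips stopped hard at 66 mm with 21 N. So the stop was the button's own end of travel (6 mm), not the collar. Releasing now.

Request:
carry_out([
  [[0,0,0,0],[0,0,-0.3,0],[0,0,-0.5,0],[0,0,-0.8,0],[0,0,-1.5,0],[0,0,-2,0],[0,0,-2,0],[0,0,-2,0],[0,0,-2,0],[0,0,-2,0],[0,0,-1,0],[2,2,0,0],[2,2,0,0],[2,2,0,0],[1,2,0,0],[0,2,0,0],[0,2,0,0],[0,0,0,0],[0,0,0,0],[0,0,0,0]],
])

```text
t: 13.93
tool_pos: [0.4032, 0.4594, 0.2176]
orientation: [-0.234, -3.132, 0.003]
force: [0.2, 0.0, -0.3]
opening: 0.0003
```

Run:
```python
from h import *
from plant import robot
tool([.456,.331,.092])
p=robot.camera_params("top")
im=robot.read_camera("top"); cv2.imwrite("pics/t9.png",cv2.resize(im[150:230,245:385,::-1],None,fx=5.6,fy=5.6,interpolation=cv2.INTER_CUBIC))
hsv=cv2.cvtColor(im[170:210,280:340],cv2.COLOR_RGB2HSV)
m=(hsv[...,0]>6)&(hsv[...,0]<16)&(hsv[...,1]>200)
v,u=np.nonzero(m); print(len(u)); c=(u.mean()+280,v.mean()+170)
for z in (.09,.097): print(z,c,w2r(ray(p,c,z)))
im=robot.read_camera("scene"); cv2.imwrite("pics/s9.png",cv2.resize(im[170:330,100:480,::-1],None,fx=2.1,fy=2.1,interpolation=cv2.INTER_CUBIC))
```

```text
t 13.9333 pos [0.4032 0.4594 0.2176] rail [-0.239   0.4554] shift cm [ -7.15 -11.89  12.58] roll to rail deg -0.05 F [ 0.2  0.  -0.3] open 0.0003
31
0.09 (np.float64(297.2903225806452), np.float64(187.29032258064515)) [-0.00096712  0.05501544]
0.097 (np.float64(297.2903225806452), np.float64(187.29032258064515)) [-0.0022978  0.0551341]
```

View pics/t9.png

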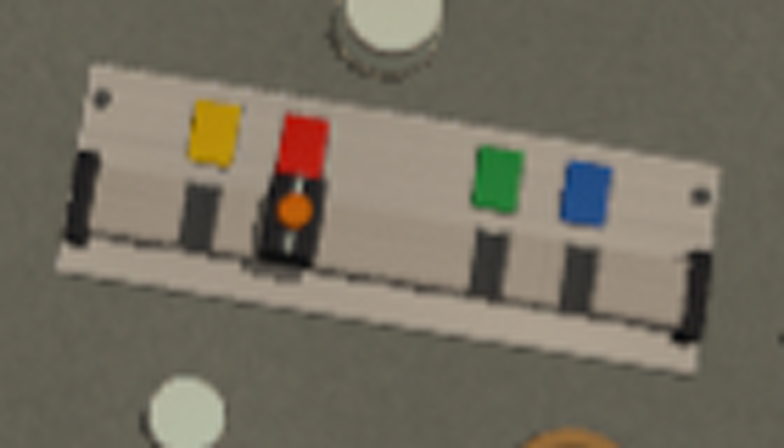

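View pics/s9.png

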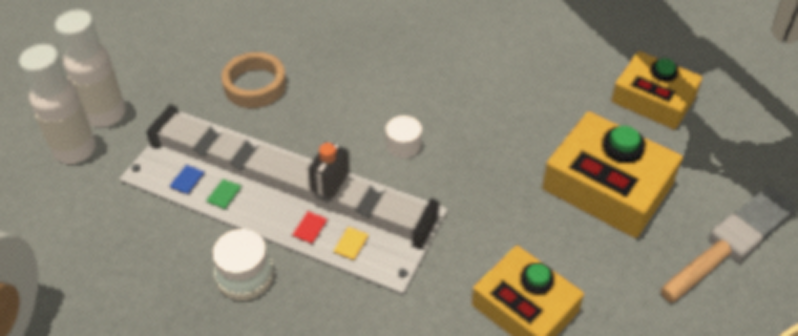

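The knob measures at rail y = 55.0 mm, abreast of the red tag. The button is up, nothing else has moved, and the arm is clear, so I'm handing in.

```bash
python3 -c "
from plant import robot
print(robot.close_job())"
```

```text
the job is handed in; nothing more can be done
None
```

The stop block is seated in the red-tag notch, and the green button on the largest control box was then pressed fully down and released. I handed the job in at about 14 s of the 48 s allowed.

- **Block:** I pushed it with the outside of the shut fingers. It sprang away from the finger into the notch. The last top image puts the knob at rail y = 55.0 mm (notch at +55 mm), and in the scene view the knob sits lower with no stem showing.
- **Button:** The fingertips met a hard stop at about 66 mm height with 21 N. That is about 6 mm below where the force began to rise, which matches the button's full travel. The last scene image shows the button up again.
- **Other things:** In the last images the bottles, jar, tape roll, brush and cap look where they were. The arm was clear of everything when I handed in.
- **Disagreements:** The cameras differed by 2 to 4 mm. They first put the button top at about 68.5 mm, while the force showed contact at about 72 mm. Full button travel is judged from force and height, because the joint itself could not be read.

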